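# Hang the marker caddy inside the sorting tote

### The job

Hang the blue marker caddy inside the white tote: hook its bent lip over the tote's rim on the side nearest the robot, with the lip's turned-in foot caught under the rim's outer edge and the lip resting fully down on the rim, and leave the caddy upright, up against the end wall with the yellow plate so the rest of the tote stays free. Work gently: do not force the caddy against the tote, do not shove the tote along the bench, and leave the jar, the bottle and the roll where they are.

Things in the scene. Friction and masses are not known exactly. Their poses are not given: they have to be found in the camera images.
- caddy: Blue caddy, about 0.26 kg (varies), standing upright: tray 55 (x) by 110 (y), 70 high, a lip on its -x side, a carry bar above. Origin at the centre of the tray's underside, 122 mm below caddy_bar; same axes.
- roll: Roll of paper labels, 90 mm wide, 50 mm high, flat on the bench; origin at the centre of its underside. Leave it.
- sample: Amber jar with red cap, 48 mm wide, 100 mm high, standing in the tote on the side far from the hanging rim, its axis about 150 mm from that rim; origin at the centre of its underside. Leave it.
- spray: White bottle with blue cap, 60 mm wide, 170 mm high, on the bench beyond the work; origin at the centre of its underside. Leave it.
- tote: White tote, loose, about 2.8 kg, standing on the bench: 300 mm long (y), 200 wide (x), 125 high, walls and floor 5 thick, flange round the top 10 wide. Origin at the centre of its underside, axes as tote_rim. A blue cold pack 22 mm high lies fixed on its floor at x 17 to 87, y -130 to -20 mm.
- caddy_bar (a point): Centre of the loose blue caddy's orange carry bar: 14 mm thick (x), 110 long (y), 20 high. Axes: x away from the lip, y along its length, z up. Underside 122 mm below. Bar ends on posts at y = +-51; three marker pens fixed in the tray, 24 to 40 mm from mid-length, tops 31 mm below. Grip at mid-length across x.
- caddy_bumper (a point): Middle of the face of the black bumper ledge (10 mm high, full length) at the bottom of the caddy's back, below the lip. From caddy_bar: x -40, z -113 mm; same axes. Only 10.5 mm in x from the foot's tip, so the 15 mm rim cannot enter straight from below: the caddy must lean, its bottom swung away from the wall, as the foot goes past the rim's edge.
- caddy_foot (a point): Top edge of the tip of the lip's foot, turned in 7 mm towards +x at the leg's bottom, 4 mm thick, full length. From caddy_bar: x -50.5, z -51 mm; same axes. 9 mm of space between foot and web, round a 5 mm flange: 4 mm play upright, about 2 mm leaning 15 degrees. The caddy's back is 23 mm away at +x.
- caddy_lip (a point): Under the caddy's bent lip, at mid-length: where the flat web's underside (top 4 mm above) meets the inner face of the leg, which goes down 17 mm overall and is 4 thick. From caddy_bar: x -57.5, z -42 mm; same axes. Lip is 110 long, on the -x side; the web reaches from the caddy's back (x = +30 mm from here) to the leg.
- caddy_rib (a point): Middle of the -y end of the rib on top of the lip (6 mm thick, 16 high, full 110 mm length; its top 8 mm above here, 20 mm above the web's underside). From caddy_bar: x -48, y -55, z -30 mm; same axes. A hung caddy can be pushed here along +y; it slides with 3 to 10 N and stops at the end wall.
- tote_end (a point): Where this rim's inside edge meets the inside face of the end wall with the yellow plate: tote_rim shifted 145 mm along +y. Same axes. The hung caddy touches that wall when its mid-length is 55 mm from here along y.
- tote_rim (a point): Top of the tote's rim nearest the robot, mid-length, over the wall's inside face. Axes: x into the tote, y along the rim to the yellow end, z up. Wall 5 mm thick plus a flange jutting 10 mm outwards, 5 mm thick, so the rim spans x 0 to -15 mm. Inside face of the end wall at y = +145. Caddy hung home: caddy_lip at x -15 to -17.5, z 0, y +90.

How it is judged (in metres and radians):
At the end, for the whole second after the job is handed in: The caddy hangs released and at rest, upright and parallel to the rim within 4 degrees, its lip within 3 mm of the rim's top, its leg just outside the rim's edge, its end within 5 mm of the end wall with the yellow plate; the tote stands flat and still (z of caddy_lip in the frame of tote_rim between -0.003 and 0.003 m and x of caddy_lip in the frame of tote_rim between -0.021 and -0.012 m and y of caddy_lip in the frame of tote_end above -0.06 m and angle between the z axis of caddy and the z axis of tote, either way round below 0.07 rad and angle between the x axis of caddy and the x axis of tote, either way round below 0.07 rad and angle between tote's own z axis and vertical below 0.04 rad and linear speed of each of caddy, tote below 0.01 m/s); the robot touches nothing.
It fails at once if the caddy is forced against the tote with more than 45 N (contact force between caddy and tote above 45 N).
It fails at once if the tote is shoved more than 40 mm along the bench (distance of tote from where it was at the start of the episode above 0.04 m).
It fails at once if the jar in the tote is knocked over (angle between sample's own z axis and vertical above 0.5 rad).
It fails at once if the jar is moved more than 50 mm (distance of sample from where it was at the start of the episode above 0.05 m).
It fails at once if the bottle or roll is moved more than 30 mm (distance of any of spray, roll from where it was at the start of the episode above 0.03 m).
It also fails if it takes over 64 s, if anything falls off the work surface, if the arm or the gripper's body presses on something with over 40 N, if the wrist force passes 120 N, or if a joint passes its speed limit or range.

### The arm

A 6-joint arm with a two-finger parallel gripper is mounted at the origin on the work surface. World frame = base frame: x ahead of the robot, y to its left, z up, the work surface at z = 0. Lengths are in mm, angles in rad, forces in N, time in s.
With the tool pointing down it reaches from about 350 to 975 mm from the base axis. Payload 7.1 kg.
Tool frame: the origin (TCP) lies on the front face of the gripper's body, between the roots of the fingers; the fingertips stand 80 mm ahead of it and the grasp point (between the pads) lies 61 mm ahead of it (env.tips_ahead is the distance from the TCP to the fingertips, in mm); z points along the fingers, y is the direction in which the jaws open and shut (so a half turn about z gives the same grasp; the last joint's range is limited). The gripper opens to 88 mm and grips with 3 to 60 N. Pads are 20 mm wide; open, the fingers measure 115 mm over their backs; the gripper's body (75 mm by 178 mm) begins 61 mm behind the grasp point.
Start: joints at [1.175, 0.423, 1.63, -0, 1.089, -0.019], TCP at [229.935, 581.15, 302.675] pointing down, gripper open.
Joint ranges: [-3, 3], [-0.9, 2.11], [0.09, 2.58], [-1.31, 4.45], [0.11, 2.69], [-2.54, 2.54]. Speed limits (rad/s): [2.39, 2.39, 3.01, 3.14, 3.14, 3.14].

### API

Orientations are given as a unit quaternion [x, y, z, w].
In Python, from station import env, set_gripper, viewer, workorder gives the robot as it stands. Calls block until the motion is done:
- env.reach(position, orientation): joint-space move of the TCP to a pose.
- env.move_l(position, rot=None, rate=150, f_stop=None): straight line of the TCP; rot=None keeps the orientation; rate is the mean speed in mm/s. With f_stop (N) it stops when the force on the tool has changed by that much, and returns True; else False.
- env.move_joints(angles): joint-space move.
- set_gripper(opening): finger opening in mm; the grip force is fixed at half the most; returns when the fingers have stopped.
- env.hold(seconds).
- env.ik(position, orientation): joint angles nearest the present ones, or None.
- env.read_state(): the state.
- viewer.camera(name): name is "scene" or "top"; returns the picture (480x640x3 uint8, blue, green, red); there is no depth.
- viewer.camera_params(name): a dict with "fx", "fy", "cx", "cy" (pixels), "dist" ([k1, k2, p1, p2, k3] as OpenCV has them; the pictures are not rectified), "pose" (4x4, takes a point from camera to world coordinates). Camera axes: x right, y up, looking along -z (the intrinsics and any distortion apply to the point x, -y, -z); pixel columns grow to the right and rows downward; lengths in mm; the calibration is good to about 2 mm. A picture is of the moment at which its call begins. camera_params takes no time and is no camera call.
A pose or a line that the arm cannot do raises env.IKError and nothing moves.
- workorder.sign_off(): hands the job in, once; it reports no verdict.
The state is a dict: "time_s": time; "qpos": joint angles; "dq": joint speeds; "tau": joint torques, N m; "tool_pos": TCP position; "orientation": TCP orientation; "force": force on the tool from outside, world axes, zero at the start; "wrist_torque": the same for the moment, N m; "width": finger opening in mm.
Only numpy, scipy, OpenCV 4.12 (cv2) and the standard library are available. Lean on these libraries where they do the work, as an engineer would, in place of code of your own. Each camera call takes 0.05 s, during which the arm holds its last target.

## Working session

There is one attempt and no reset: what is moved stays moved. The work goes in short steps, each a Python script; the robot and the scene stay as the last script left them, time stands still between calls to the robot, and variables do not carry over. Pictures are saved under pics/ and viewed, and the job is handed in when it is done.

```bash
ls; mkdir -p pics
python3 - <<'E'
from station import env,viewer
import cv2,numpy as np
for n in("scene","top"):
    cv2.imwrite(f"pics/{n}0.png",viewer.camera(n)); p=viewer.camera_params(n); print(n,{k:(np.round(v,4).tolist()) for k,v in p.items()})
s=env.read_state();print(s)
E
```

```text
pics
scene {'fx': 516.9377, 'fy': 516.9377, 'cx': 309.0797, 'cy': 233.3983, 'dist': [-0.1031, 0.0, 0.0, 0.0, 0.0], 'pose': [[0.6859, -0.5843, 0.4336, 1048.6975], [0.7277, 0.5473, -0.4135, -369.612], [0.0043, 0.5992, 0.8006, 886.3879], [0.0, 0.0, 0.0, 1.0]]}
top {'fx': 439.6213, 'fy': 439.6213, 'cx': 318.6865, 'cy': 233.2807, 'dist': [-0.0376, 0.0, 0.0, 0.0, 0.0], 'pose': [[0.0498, 0.9676, -0.2474, 439.1822], [-0.9988, 0.0492, -0.0084, 42.3112], [0.0041, 0.2475, 0.9689, 851.3889], [0.0, 0.0, 0.0, 1.0]]}
{'time_s': 0.1, 'qpos': array([ 1.17502286e+00,  4.23761837e-01,  1.63058589e+00, -2.28224615e-05,
        1.08857770e+00, -1.90105925e-02]), 'dq': array([ 0.00060295, -0.00126412, -0.00113052,  0.00130377, -0.00045026,
       -0.00076636]), 'tau': array([ 2.68376766e-06, -5.45612633e+01, -2.74324000e+01,  6.46102242e-02,
        1.87831954e-02, -2.66015502e-05]), 'tool_pos': array([229.7867069 , 580.82094062, 301.99184146]), 'orientation': array([ 1.87263968e-01,  9.82309403e-01, -6.54187615e-04, -1.27324755e-04]), 'force': array([ 1.13458058, -0.49046894,  0.8570167 ]), 'wrist_torque': array([-0.02686956,  0.01064015, -0.03073973]), 'width': 88.03670341404082}
```

View pics/scene0.png

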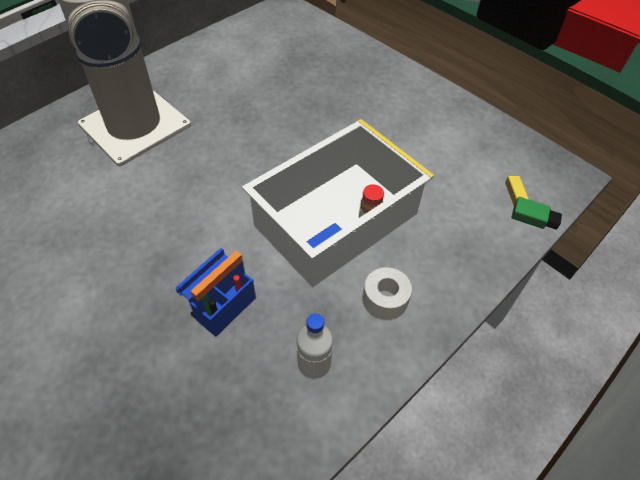

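View pics/top0.png

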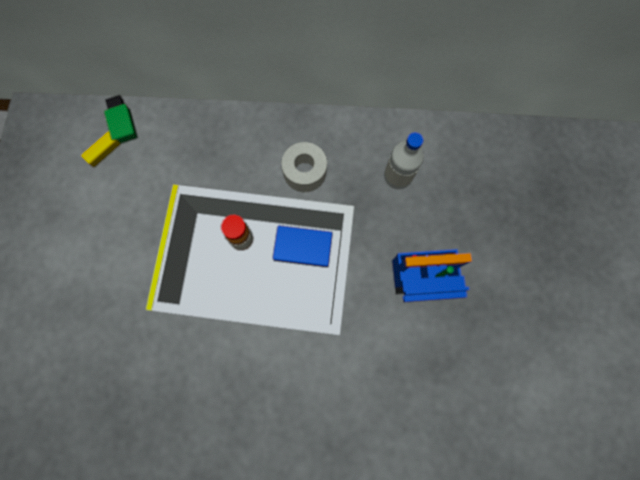

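The scene view shows the tote with its yellow end at about (395,150) and the caddy at about (215,290). In the top view the near rim runs from (150,310) to (340,333) and the orange bar from (405,262) to (470,258). I'll zoom in to measure.

Run:
```python
import cv2,numpy as np
t=cv2.imread("pics/top0.png"); s=cv2.imread("pics/scene0.png")
def z(im,x,y,w,h,k,n): cv2.imwrite(n,cv2.resize(im[y:y+h,x:x+w],None,fx=k,fy=k,interpolation=cv2.INTER_CUBIC))
z(t,140,175,225,165,3.5,"pics/t_tote.png"); z(t,385,235,100,75,8,"pics/t_cad.png")
z(s,165,235,100,75+30,5.7,"pics/s_cad.png"); z(s,235,110,210,157,3.8,"pics/s_tote.png")
```

```text
(no output)
```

View pics/t_tote.png

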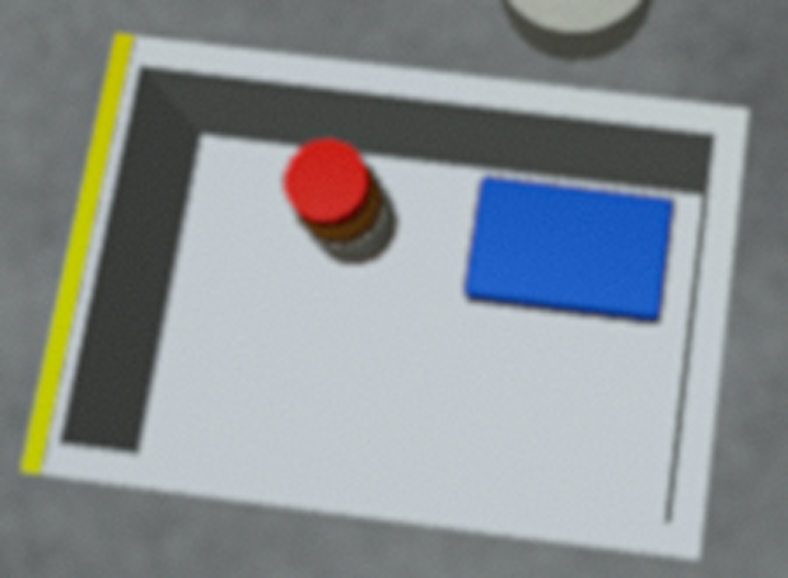

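View pics/t_cad.png

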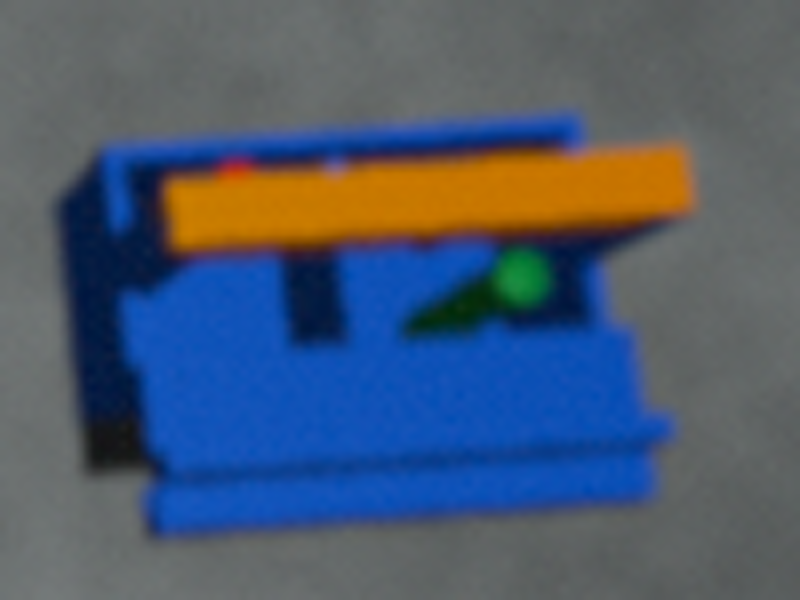

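View pics/s_cad.png

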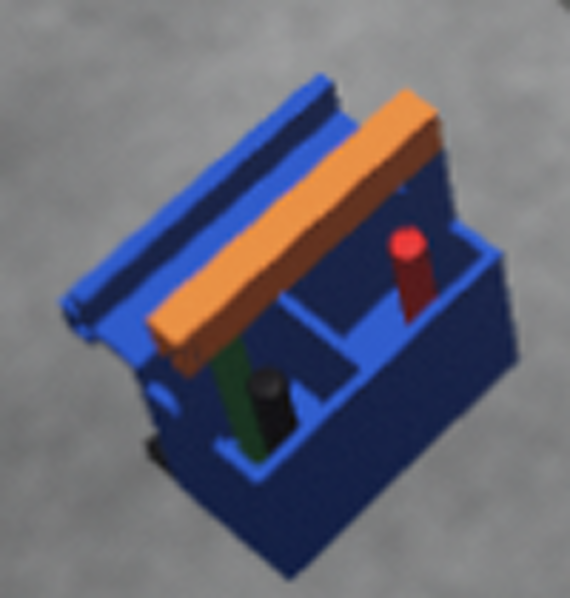

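View pics/s_tote.png

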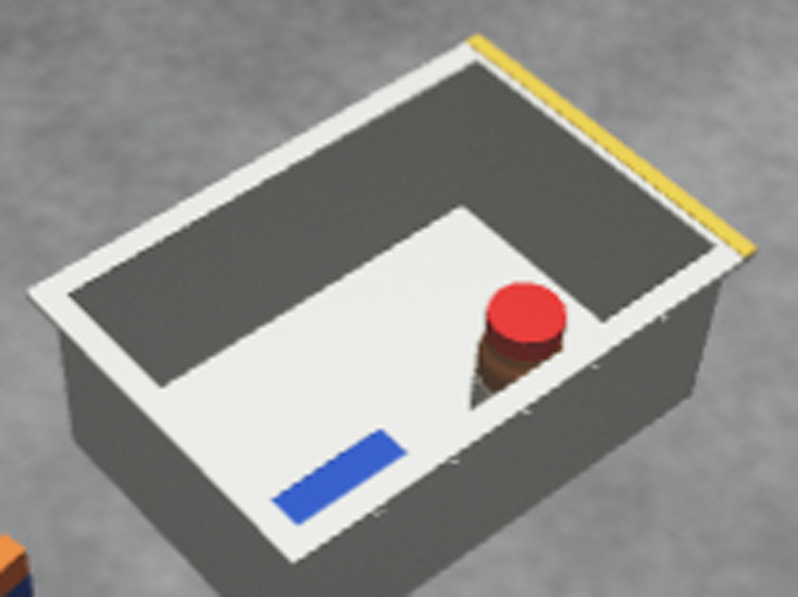

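```bash
cat > vis.py <<'E'
import numpy as np,cv2
from scipy.optimize import least_squares
from station import viewer
P={n:viewer.camera_params(n) for n in("scene","top")}
def proj(n,X):
    p=P[n];T=np.linalg.inv(np.array(p["pose"]));X=np.atleast_2d(X)
    c=X@T[:3,:3].T+T[:3,3]; c=c*[1,-1,-1]
    K=np.array([[p["fx"],0,p["cx"]],[0,p["fy"],p["cy"]],[0,0,1]],float)
    return cv2.projectPoints(c.astype(float),np.zeros(3),np.zeros(3),K,np.array(p["dist"],float))[0][:,0]
def ray(n,uv,z):
    p=P[n];K=np.array([[p["fx"],0,p["cx"]],[0,p["fy"],p["cy"]],[0,0,1]],float)
    d=cv2.undistortPoints(np.array([[uv]],float),K,np.array(p["dist"],float))[0,0]
    M=np.array(p["pose"]);v=M[:3,:3]@[d[0],-d[1],-1];o=M[:3,3]
    return o+v*(z-o[2])/v[2]
def fit(obs,x0,z=0):
    # obs: list (cam, uv, local pt)
    def res(q,full=False):
        c,s=np.cos(q[2]),np.sin(q[2]);out=[]
        for n,uv,l in obs:
            X=np.array([q[0]+c*l[0]-s*l[1],q[1]+s*l[0]+c*l[1],z+l[2]]);out.append(proj(n,X)[0]-uv)
        return np.array(out) if full else np.ravel(out)
    r=least_squares(res,x0,loss='soft_l1',x_scale=[1,1,.01]);return r.x,res(r.x,True)
def crop(uv,k,off): return (np.array(uv)+.5)/k-.5+np.array(off)
E
cat > m.py <<'E'
from vis import *
T=lambda a:crop(a,3.5,(140,175)); S=lambda a:crop(a,3.8,(235,110))
o=[('top',T((143,68)),(95,145,125)),('top',T((62,443)),(-95,145,125)),('top',T((712,135)),(95,-145,125)),('top',T((749,107)),(110,-160,125)),('top',T((700,559)),(-110,-160,125)),
('top',T((115,33)),(110,160,125)),('top',T((22,473)),(-110,160,125)),
('scene',S((477,64)),(-95,145,125)),('scene',S((716,246)),(95,145,125)),('scene',S((68,294)),(-95,-145,125)),('scene',S((28,291)),(-110,-160,125)),('scene',S((293,562)),(110,-160,125)),('scene',S((472,36)),(-110,160,125)),('scene',S((757,250)),(110,160,125))]
C=lambda a:crop(a,8,(385,235)); D=lambda a:crop(a,5.7,(165,235))
b=[('top',C((163,182)),(7,55,132)),('top',C((690,147)),(7,-55,132)),('top',C((692,213)),(-7,-55,132)),('top',C((170,250)),(-7,55,132)),
('scene',D((408,90)),(-7,55,132)),('scene',D((440,115)),(7,55,132)),('scene',D((148,322)),(-7,-55,132)),('scene',D((180,350)),(7,-55,132)),
('scene',D((290,578)),(27.5,-55,0)),('scene',D((518,357)),(27.5,55,0)),('scene',D((497,255)),(27.5,55,70)),('scene',D((258,480)),(27.5,-55,70))]
for nm,q,x0 in(('tote',o,[500,150,0]),('bar',b,[440,-150,0])):
    for cams in(('scene','top'),('scene',),('top',)):
        r,e=fit([k for k in q if k[0] in cams],x0);print(nm,cams,np.round(r,3));
        if len(cams)==2: print(np.round(e,1).tolist())
E
python3 m.py
```

```text
tote ('scene', 'top') [ 5.79890e+02  1.57818e+02 -7.10000e-02]
[[-1.0, -1.1], [-0.6, 0.2], [1.1, -0.9], [0.1, -0.1], [0.2, -0.4], [0.4, -0.0], [0.1, -0.4], [-0.5, -1.6], [0.0, -0.3], [-0.8, -0.3], [-0.9, -0.3], [-0.1, -0.1], [1.2, -0.6], [-0.3, -0.5]]
tote ('scene',) [ 5.81067e+02  1.57443e+02 -7.10000e-02]
tote ('top',) [ 5.79258e+02  1.57860e+02 -7.20000e-02]
bar ('scene', 'top') [ 5.89908e+02 -1.53757e+02  1.17000e-01]
[[0.6, -0.9], [-0.5, -0.9], [0.5, -0.9], [0.7, -1.2], [-0.5, -1.0], [-0.5, -1.2], [-0.5, -1.1], [-0.5, -1.3], [-0.1, 0.2], [0.2, 0.0], [0.8, -0.9], [-0.2, 0.1]]
bar ('scene',) [ 5.91295e+02 -1.54413e+02  1.19000e-01]
bar ('top',) [ 5.88213e+02 -1.53154e+02  1.17000e-01]
```

```bash
cat > h.py <<'E'
import numpy as np
from scipy.spatial.transform import Rotation as Rn
from station import env,set_gripper,viewer,workorder
TOTE=np.array([580.,157.8,0]);TY=-0.071
def q_down(yaw,sgn=1,lean=0.):
    """tool down, tool y = sgn * (object x); lean: bottom swung to object +x by lean rad"""
    Z=np.array([0,0,-1.]);Y=np.array([sgn,0,0.]);X=np.cross(Y,Z)
    R=Rn.from_euler('z',yaw)*Rn.from_euler('y',-lean)*Rn.from_matrix(np.array([X,Y,Z]).T)
    return R.as_quat()
def st(): 
    s=env.read_state();return s
def rep(t=''):
    s=st();print(t,'t',round(s['time_s'],2),'tcp',np.round(s['tool_pos'],2),'F',np.round(s['force'],1),'M',np.round(s['wrist_torque'],2),'w',round(s['width'],1))
E
python3 - <<'E'
from h import *
from vis import ray
print('bottle',ray('top',(403,180),0),ray('scene',(315,372),0))
for s in(1,-1):
    for p,q in(((590,-154,183),q_down(.117,s)),((590,-154,363),q_down(.117,s)),((540,240,363),q_down(-.071,s,.26)),((540,240,230),q_down(-.071,s,.26))):
        j=env.ik(p,q);print(s,None if j is None else np.round(j,2))
E
```

```text
bottle [ 779.0671698  -118.86353621    0.        ] [ 801.99469153 -117.22576547    0.        ]
1 [-0.27  0.55  1.74 -0.    0.85 -0.39]
1 [-0.27  0.34  1.61 -0.    1.19 -0.39]
1 [ 0.45  0.24  1.77 -0.16  0.91  0.6 ]
1 [ 0.45  0.41  1.88 -0.22  0.64  0.68]
-1 None
-1 None
-1 [ 0.45  0.24  1.77 -0.16  0.91 -2.54]
-1 [ 0.45  0.41  1.88 -0.22  0.64 -2.46]
```

Run:
```python
from h import *
import cv2
q=q_down(.117)
set_gripper(46)
env.reach((590,-153.8,300),q); rep()
env.move_l((590,-153.8,200),q,rate=150); rep()
import numpy as np
cv2.imwrite('pics/pre_s.png',cv2.resize(viewer.camera('scene')[180:360,120:340],None,fx=3,fy=3)); cv2.imwrite('pics/pre_t.png',cv2.resize(viewer.camera('top')[180:340,350:550],None,fx=3,fy=3))
```

```text
t 3.77 tcp [ 590.19 -153.04  300.02] F [-0.5  0.2 -0.4] M [-0.12  0.04 -0.04] w 46.0
 t 4.59 tcp [ 590.55 -153.84  200.67] F [-0.4  0.2 -0.4] M [-0.1   0.07 -0.01] w 45.9
```

View pics/pre_s.png

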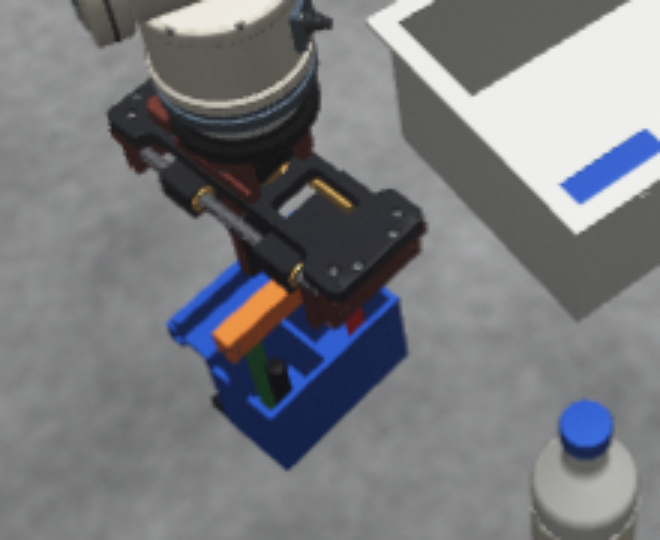

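The open fingers straddle the orange bar (bar near (250,315) in this crop), and the bottle at (585,430) is clear. Next is the grasp.

Run:
```python
from h import *
import cv2
q=q_down(.117)
env.move_l((590,-153.8,183),q,rate=60,f_stop=8); rep('down')
set_gripper(8); rep('grip')
s=st();print(np.round(Rn.from_quat(s['orientation']).as_matrix(),4).tolist())
p=s['tool_pos']
env.move_l((590,-153.8,223),q,rate=80); env.hold(.3);rep('lift')
cv2.imwrite('pics/g_s.png',viewer.camera('scene'));cv2.imwrite('pics/g_t.png',viewer.camera('top'))
for n,a in(('s',(165,200,130,110)),('t',(380,230,110,90))):
    im=cv2.imread(f'pics/g_{n}.png');x,y,w,h=a;cv2.imwrite(f'pics/gz_{n}.png',cv2.resize(im[y:y+h,x:x+w],None,fx=5,fy=5,interpolation=2))
rep()
```

```text
down t 5.12 tcp [ 589.69 -153.72  182.41] F [-0.7  0.3 -0.5] M [-0.08  0.02  0.01] w 46.1
grip t 5.72 tcp [ 590.07 -153.8   183.15] F [-1.3  0.8  0.5] M [-0.02  0.07 -0.01] w 14.0
[[-0.1167, 0.9932, 0.0002], [0.9932, 0.1167, -0.0], [-0.0001, 0.0002, -1.0]]
lift t 6.67 tcp [ 589.81 -153.76  222.54] F [ 0.1 -0.9 -2.2] M [-0.1   0.02 -0.05] w 13.5
 t 6.78 tcp [ 589.9  -153.75  222.67] F [-0.3 -0.9 -1.4] M [-0.08  0.05  0.06] w 13.9
```

View pics/gz_s.png

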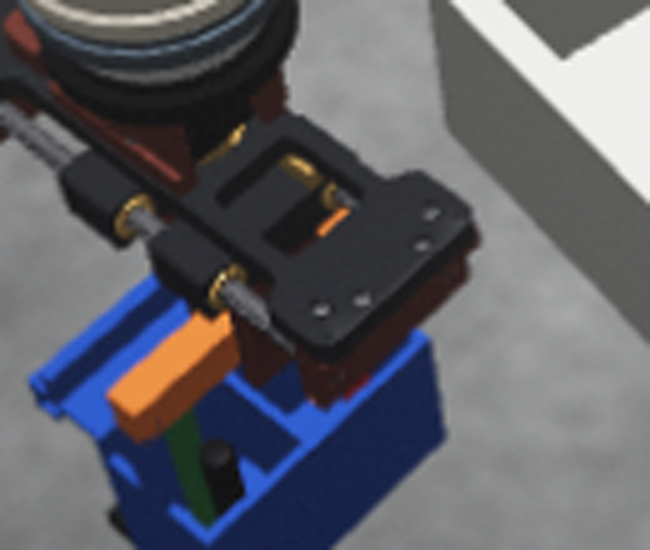

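View pics/gz_t.png

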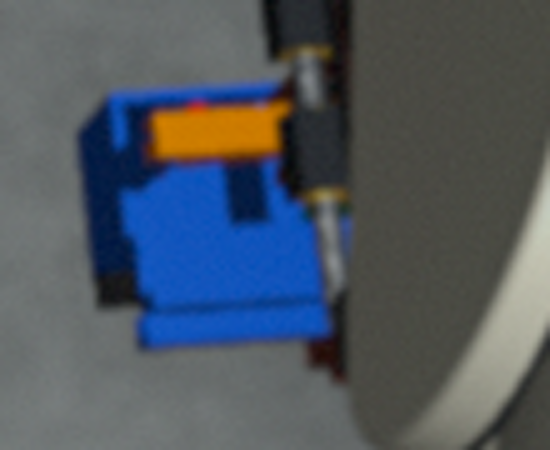

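Run:
```python
from vis import *
c,s=np.cos(.117),np.sin(.117)
def W(l): return np.array([590+c*l[0]-s*l[1],-153.8+s*l[0]+c*l[1],161.7+l[2]])
for n,uv,off,l in(('top',(153,110),(380,230),(7,55,10)),('top',(150,160),(380,230),(-7,55,10)),('scene',(108,393),(165,200),(-7,-55,10)),('scene',(134,416),(165,200),(7,-55,10)),('top',(140,347),(380,230),(-61.5,55,-38)),('scene',(444,437),(165,200),(27.5,55,-122)),('scene',(430,335),(165,200),(27.5,55,-52))):
    m=crop(uv,5,off);X=W(l);p=proj(n,X)[0];r=ray(n,m,X[2]);print(n,l,'pix err',np.round(m-p,1),'world err',np.round(r-X,1)[:2])
```

```text
top (7, 55, 10) pix err [-0.2  0.2] world err [-0.3  0.4]
top (-7, 55, 10) pix err [-1.9  1.5] world err [-2.6  3. ]
scene (-7, -55, 10) pix err [0.6 0.6] world err [1.6 0. ]
scene (7, -55, 10) pix err [-0.   0.4] world err [ 0.7 -0.5]
top (-61.5, 55, -38) pix err [-1.7  1.1] world err [-1.9  2.8]
scene (27.5, 55, -122) pix err [-0.6  0.1] world err [-0.5 -1. ]
scene (27.5, 55, -52) pix err [-0.2 -0.2] world err [-0.5 -0. ]
```

```bash
cat >> h.py <<'E'
TOTE=np.array([580.2,157.8,0])
RT=Rn.from_euler('z',TY)
RIM=TOTE+RT.apply([-95,0,125])
def tcp_for(lx,ly,lz,lean):
    """lip point in rim frame + lean -> tcp world pos, quat"""
    off=Rn.from_euler('y',-lean).apply([57.5,0,42+61])
    return RIM+RT.apply(np.array([lx,ly,lz])+off), q_down(TY,1,lean)
def lip_of(s=None):
    """lip in rim frame + lean from the state, averaged"""
    P=[];Q=[]
    for _ in range(1):
        s=s or st();P.append(s['tool_pos']);Q.append(s['orientation'])
    R=Rn.from_quat(Q[0]); R0=Rn.from_quat(q_down(0,1,0))
    C=RT.inv()*R*R0.inv()
    return RT.inv().apply(np.mean(P,0)-RIM)+C.apply([-57.5,0,-103]), C.as_euler('zyx')
def tip2lip(tx,tz,L): return tx-7*np.cos(L)-9*np.sin(L), tz-7*np.sin(L)+9*np.cos(L)
E
python3 - <<'E'
from h import *
import cv2
L=.27
lx,lz=tip2lip(-20,-6.6,L);print(lx,lz)
env.move_l((590,-153.8,375),q_down(.117),rate=150)
p,q=tcp_for(lx,84,lz+130,L);print(p)
env.reach(p,q);rep()
p,q=tcp_for(lx,84,lz+25,L)
env.move_l(p,q,rate=100,f_stop=8);env.hold(.2);rep();print(lip_of())
for n in('scene','top'):cv2.imwrite(f'pics/a_{n}.png',viewer.camera(n))
E
```

```text
-29.146979204760715 0.2068180104711974
[490.19787892 248.41307749 369.81227795]
 t 9.46 tcp [490.61 247.91 369.7 ] F [ 0.2  0.2 -2. ] M [-0.06  0.27  0.03] w 13.9
 t 10.86 tcp [490.42 248.56 265.41] F [ 0.6 -0.2 -1.7] M [-0.06  0.35 -0.03] w 14.0
(array([-28.82040152,  84.23598641,  25.77983118]), array([ 3.20740402e-05, -2.70969449e-01,  6.39792491e-04]))
```

View pics/a_scene.png

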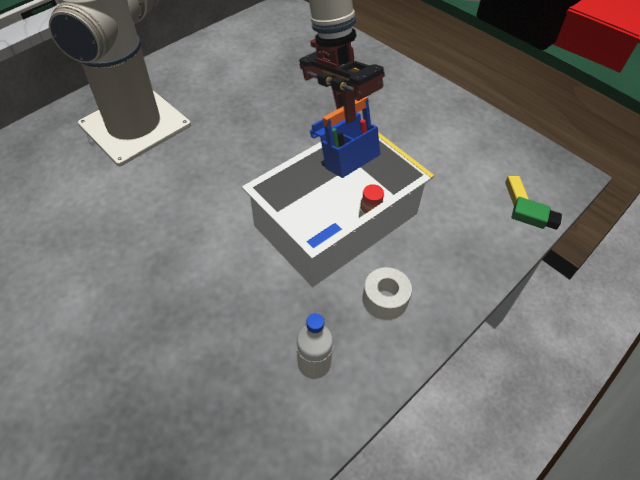

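View pics/a_top.png

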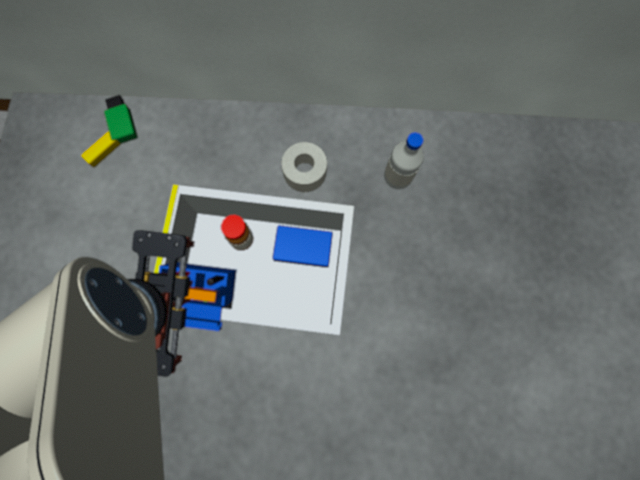

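The leaning caddy is above the yellow end of the tote, with its tray at (350,150) in the scene view and its lip at (205,322) in the top view. The jar at (373,195) is clear. I'll zoom in and compare with the model.

```bash
cat > ov.py <<'E'
import sys,cv2
from h import *
from vis import proj
def overlay(img,cam,out,roi,k,lip,L):
    x,y,w,h=roi; im=cv2.resize(img[y:y+h,x:x+w],None,fx=k,fy=k,interpolation=2)
    C=Rn.from_euler('y',-L)
    def pt(l): # l rel. to lip in caddy frame
        return RIM+RT.apply(np.array(lip)+C.apply(l))
    segs=[]
    for a in((-4,4),(-4,-13),(30,4)): segs.append((pt((a[0],-55,a[1])),pt((a[0],55,a[1]))))
    segs.append((pt((-4,-55,4)),pt((30,-55,4))));segs.append((pt((-4,-55,4)),pt((-4,-55,-13))))
    segs.append((pt((85,-55,-80)),pt((85,55,-80))));segs.append((pt((85,55,-10)),pt((85,55,-80))));segs.append((pt((85,-55,-10)),pt((85,55,-10))))
    r=[(0,-145,0),(0,145,0),(190,145,0),(190,-145,0),(0,-145,0)];o=[(-15,-160,0),(-15,160,0),(205,160,0),(205,-160,0),(-15,-160,0)]
    rs=[(RIM+RT.apply(a),RIM+RT.apply(b)) for q in(r,o) for a,b in zip(q,q[1:])]
    for S,c in((segs,(0,255,255)),(rs,(0,255,0))):
        for a,b in S:
            u=[(np.array(p)+.5-[x,y])*k-.5 for p in proj(cam,np.array([a,b]))]
            cv2.line(im,*[tuple(int(round(t)) for t in p) for p in u],c,1)
    cv2.imwrite(out,im)
E
python3 - <<'E'
from ov import *
overlay(cv2.imread('pics/a_scene.png'),'scene','pics/ao_s.png',(295,90,145,110),5,(-29.0,84.2,25.5),.27)
overlay(cv2.imread('pics/a_top.png'),'top','pics/ao_t.png',(140,240,120,100),5,(-29.0,84.2,25.5),.27)
E
```

```text
(no output)
```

View pics/ao_s.png

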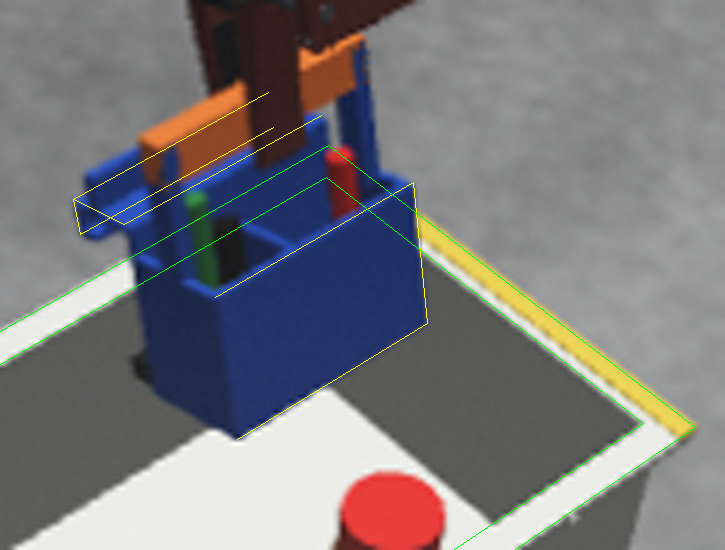

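View pics/ao_t.png

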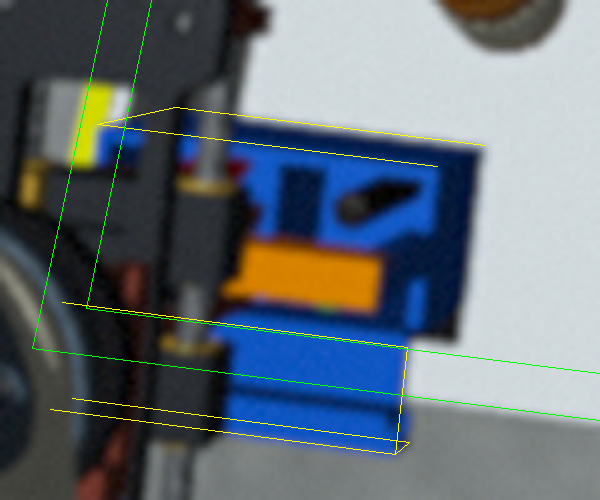

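The model overlay matches both views to within about 1–2 mm. Next I lower slowly until the web touches the rim, using a small stop force.

Run:
```python
from h import *
L=.27
lx,lz=tip2lip(-20,-6.6,L)
def go(lx,ly,lz,L,rate,f=None):
    p,q=tcp_for(lx,ly,lz,L);r=env.move_l(p,q,rate=rate,f_stop=f);return r
print(go(lx,84,lz+12,L,40,5));rep();
print(go(lx,84,lz-8,L,12,4));rep('touch');
for _ in range(6): env.hold(.05);a=lip_of();print(np.round(a[0],2),np.round(a[1],4),np.round(st()['force'],1))
```

```text
False
 t 11.43 tcp [490.06 248.34 251.34] F [ 0.5  0.2 -1.2] M [-0.06  0.34 -0.02] w 13.7
True
touch t 12.68 tcp [490.35 248.44 235.45] F [-0.4 -0.1  5.1] M [-0.11  0.39  0.04] w 13.7
[-28.98  84.01  -4.17] [-0.000e+00 -2.702e-01 -1.000e-04] [-0.5  0.2  5.5]
[-29.    84.    -4.16] [ 0.000e+00 -2.702e-01 -1.000e-04] [-0.1 -0.4  5.6]
[-29.02  83.98  -4.2 ] [ 1.000e-04 -2.701e-01 -1.000e-04] [-0.2  0.1  5.7]
[-28.98  84.02  -4.15] [ 0.     -0.2703 -0.    ] [-0.8  0.1  5.3]
[-29.    84.01  -4.17] [ 0.000e+00 -2.702e-01 -1.000e-04] [-0.2  0.2  5.8]
[-29.    84.01  -4.16] [ 1.000e-04 -2.702e-01 -1.000e-04] [-0.1 -0.3  4.7]
```

Touched at lip z −4.17 mm, against a predicted −3.9 mm, so the model holds. Next: raise into the middle of the play, then slide the foot under the flange.

```bash
cat >> h.py <<'E'
def go(lx,ly,lz,L,rate,f=None):
    p,q=tcp_for(lx,ly,lz,L);r=env.move_l(p,q,rate=rate,f_stop=f)
    F=np.mean([(env.hold(.03),st()['force'])[1] for _ in range(4)],0)
    a=lip_of();print('stop' if r else 'done','lip',np.round(a[0],2),'eul',np.round(a[1],4),'F(rim)',np.round(RT.inv().apply(F),1),'t',round(st()['time_s'],1));return r
E
python3 - <<'E'
from h import *
L=.27
go(-29,84,-0.2,L,15)
go(-20.1,84,-0.1,L,15,4)
E
```

```text
done lip [-29.16  83.91  -0.37] eul [-0.000e+00 -2.697e-01 -2.000e-04] F(rim) [ 0.   0.1 -2.6] t 13.6
done lip [-20.22  83.99  -0.12] eul [ 0.     -0.2699 -0.    ] F(rim) [-0.3 -0.4 -2.5] t 14.5
```

Run:
```python
from h import *
go(-20.1,84,3,.27,8,4)   # foot should catch
go(-20.1,84,-0.1,.27,15)
for a in((-18.5,84,.4,.18),(-17,84,.9,.09),(-16.3,84,1.3,0.)):
    if go(*a,12,5): break
```

```text
stop lip [-21.69  83.07   0.92] eul [-0.0003 -0.2666 -0.0021] F(rim) [-0.1 -0.2 -2.9] t 14.9
done lip [-20.18  83.97  -0.22] eul [-0.000e+00 -2.698e-01 -1.000e-04] F(rim) [ 0.1  0.5 -2.6] t 15.3
done lip [-18.63  84.     0.41] eul [ 1.0e-04 -1.8e-01 -0.0e+00] F(rim) [-0.8 -0.2 -2.2] t 16.6
done lip [-17.13  84.01   0.94] eul [ 0.0002 -0.0901 -0.    ] F(rim) [-0.2 -0.3 -2.5] t 17.9
done lip [-16.42  84.01   1.35] eul [ 0.0001 -0.0001 -0.    ] F(rim) [-0.2  0.1 -2.2] t 19.1
```

Now upright and free of contact. Next: raise gently to confirm the foot is caught, slide to the end wall, and lower.

Run:
```python
from h import *
import cv2
go(-16.4,84,6.5,0,6,4)
go(-16.4,84,1.4,0,15)
r=go(-16.4,96,1.4,0,10,4)
y=lip_of()[0][1]
go(-16.4,y-1.0,1.4,0,15)
go(-16.4,y-1.0,-2.5,0,6,3)
for n in('scene','top'):cv2.imwrite(f'pics/b_{n}.png',viewer.camera(n))
im=cv2.imread('pics/b_scene.png')[90:200,285:430];cv2.imwrite('pics/bz.png',cv2.resize(im,None,fx=5,fy=5,interpolation=2))
```

```text
stop lip [-17.26  83.52   3.35] eul [-0.0001  0.002  -0.001 ] F(rim) [ 1.2 -0.1 -1.7] t 19.8
done lip [-16.6   83.92   1.23] eul [ 0.      0.0005 -0.0002] F(rim) [-0.1  0.3 -2.4] t 20.2
stop lip [-17.2   90.44   0.4 ] eul [ 0.0002  0.0018 -0.0016] F(rim) [ 0.8 -0.2 -2. ] t 21.1
done lip [-16.56  89.34   1.28] eul [-0.0001  0.0003 -0.0002] F(rim) [-0.1  0.2 -2.4] t 21.5
stop lip [-16.2   89.5   -0.09] eul [ 0.     -0.0003  0.0001] F(rim) [ 0.6 -0.1  5.9] t 22.1
```

View pics/bz.png

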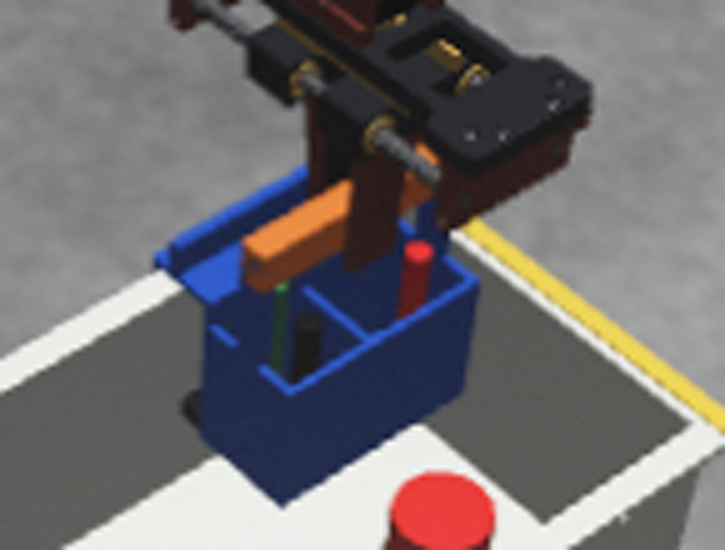

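The web rests on the rim over the near wall. The lip runs along (160,262)–(310,175) in the crop, and lip z is about −0.1 mm. Now I release.

Run:
```python
from h import *
import cv2
set_gripper(40);rep()
s=st();p=s['tool_pos']
env.move_l(p+[0,0,60],None,rate=100);rep()
env.move_l(RIM+RT.apply([-10,-150,260]),q_down(TY),rate=200);rep()
for n in('scene','top'):cv2.imwrite(f'pics/c_{n}.png',viewer.camera(n))
from ov import overlay
overlay(cv2.imread('pics/c_scene.png'),'scene','pics/co_s.png',(285,90,145,110),5,(-16.2,90,0),0)
overlay(cv2.imread('pics/c_top.png'),'top','pics/co_t.png',(140,175,225,165),3.5,(-16.2,90,0),0)
```

```text
t 22.76 tcp [532.19 250.52 226.86] F [-0.2 -0.7  0.2] M [-0.05  0.05  0.04] w 40.0
 t 23.51 tcp [531.9  250.38 286.55] F [ 0.7 -0.2 -0.1] M [-0.06  0.07 -0.03] w 39.7
 t 24.98 tcp [464.79  16.08 384.61] F [-0.1  0.6  0.2] M [-0.04  0.13  0.04] w 40.1
```

View pics/co_s.png

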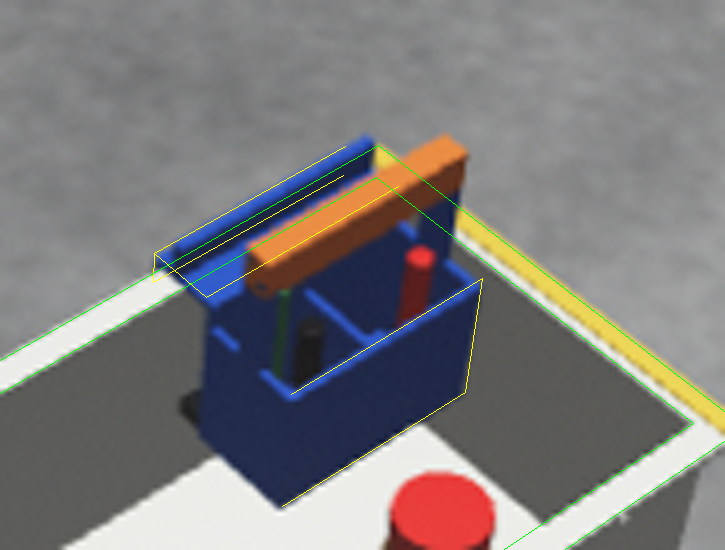

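View pics/co_t.png

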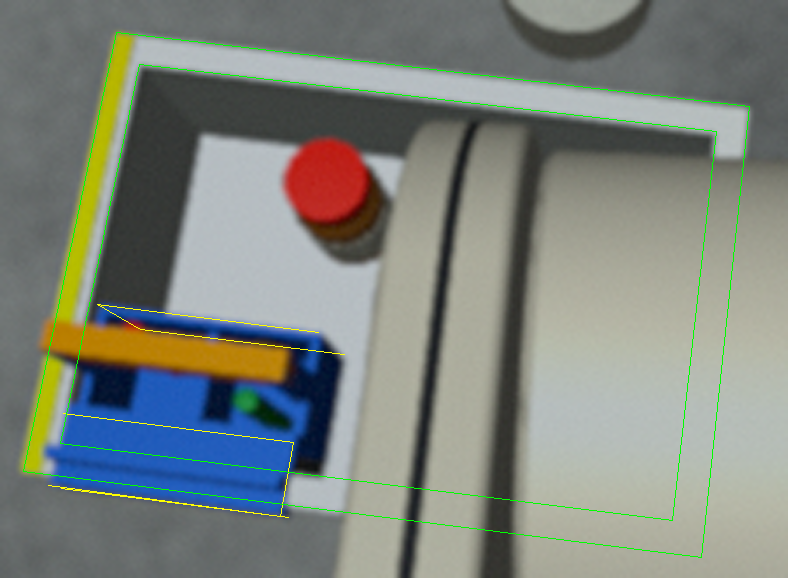

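The overlay at y=90 agrees in both views: web edge at (155,255)–(345,148) in the scene crop, caddy end by the yellow wall. There is time left, so I'll push gently on the rib end to seat the caddy against the end wall and confirm it.

Run:
```python
from h import *
import cv2
q=q_down(TY);w=lambda x,y,z:RIM+RT.apply([x,y,z+80])
set_gripper(0)
env.move_l(w(-6.7,14,60),q,rate=200)
print(env.move_l(w(-6.7,14,9),q,rate=60,f_stop=6));rep('down')
print(env.move_l(w(-6.7,34,9),q,rate=10,f_stop=11));rep('push')
for _ in range(3):
    env.hold(.05);s=st();print(np.round(RT.inv().apply(s['tool_pos']-RIM),2),np.round(s['force'],1))
y=RT.inv().apply(s['tool_pos']-RIM)[1]
env.move_l(w(-6.7,y-10,9),q,rate=40);env.move_l(w(-6.7,y-10,130),q,rate=120)
env.move_l(w(-60,-200,200),q,rate=250);env.hold(.3);rep()
for n in('scene','top'):cv2.imwrite(f'pics/d_{n}.png',viewer.camera(n))
from ov import overlay
overlay(cv2.imread('pics/d_scene.png'),'scene','pics/do_s.png',(285,90,145,110),5,(-16.2,90,0),0)
overlay(cv2.imread('pics/d_top.png'),'top','pics/do_t.png',(140,175,225,165),3.5,(-16.2,90,0),0)
```

```text
False
down t 27.98 tcp [479.96 179.07 214.22] F [ 0.1 -0.1  0.4] M [-0.04  0.02 -0.02] w 0.3
True
push t 29.2 tcp [480.22 190.01 213.73] F [ 0.1 -2.6  1.4] M [-0.37  0.01 -0.02] w 0.4
[-7.06 25.02 88.65] [ 0.5 -1.6  1.5]
[-7.12 24.99 88.57] [-0.4 -1.6  0.6]
[-7.2  25.   88.49] [ 0.2 -2.5  0.8]
 t 32.29 tcp [411.51 -30.14 404.68] F [-0.  -0.1  0.3] M [-0.09  0.03 -0.02] w 0.4
```

View pics/do_s.png

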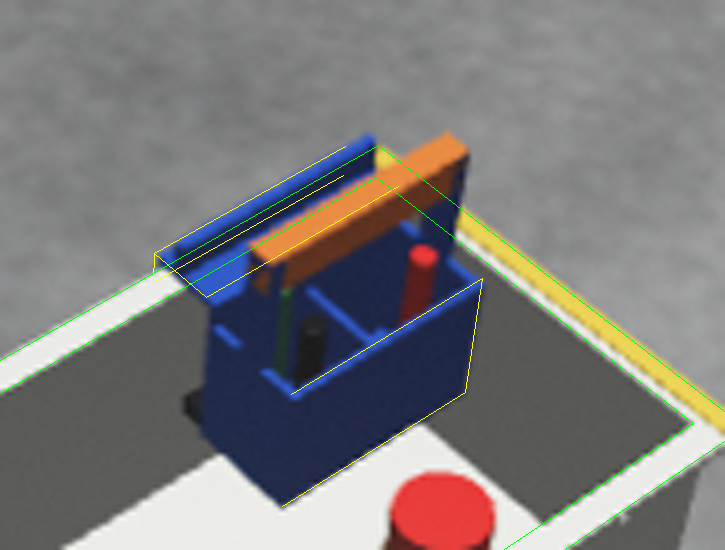

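View pics/do_t.png

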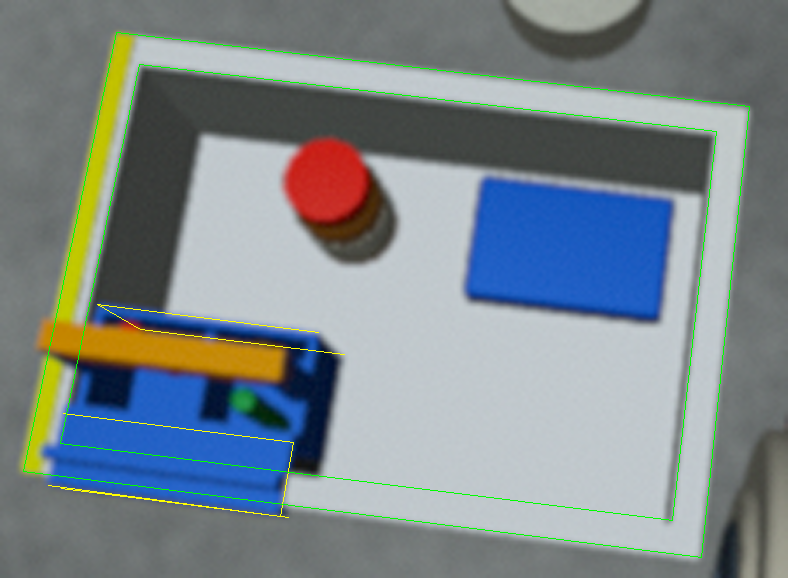

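View pics/d_scene.png

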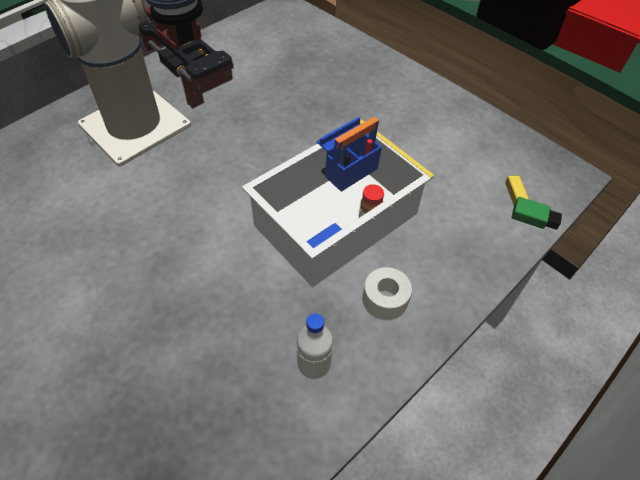

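The push stopped with the rib end at y≈35, which puts mid-length at ≈90 against the wall. The final pictures show the caddy upright on the rim. The tote, jar, roll and bottle have not moved, and the gripper is well clear. Handing in.

```bash
python3 -c "
from h import *
workorder.sign_off();rep()"
```

```text
the job is handed in; nothing more can be done
the job is handed in; nothing more can be done
```

The caddy is hanging on the tote's near rim, against the end wall with the yellow plate, and the job is handed in. Sign-off gave no verdict, so this rests on my own checks.

**What I did:** I gripped the carry bar and leaned the caddy about 15° over the rim. I touched the web on the rim to confirm its height, moved the foot in under the flange, and turned the caddy upright. I then found the end wall by light contact, lowered the lip until it rested, and let go. A gentle push on the rib afterwards seated it against the end wall.

**Last checks:**

| Check | Result |
|---|---|
| Lip height when it rested (arm readings) | about −0.1 mm from the rim's top |
| Leg position (arm readings, before release) | about −16.2 mm in x |
| Foot caught | an upward pull while upright stopped at about +3.4 mm, near the expected 4 mm play |
| End wall | the rib push stopped with mid-length at y ≈ 90 mm, as expected for touching the wall |
| Final pictures | caddy upright and parallel to the rim to within 1–2 mm; tote, jar, roll and bottle not visibly moved; gripper well clear |

- **Forces:** I stopped motions at light force changes. Averaged readings stayed below about 6 N, though the rib push stopped on an 11 N change.
- **Time:** the clock stood at about 32 s before hand-in.

**Less certain:** an earlier upward check of the foot, done while the caddy leaned, stopped a little early (+0.9 mm against about +1.5 mm expected) and proved little. The tote's position in x differed by about 2 mm between the two cameras; I used a value between them, and the contacts agreed with it.

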